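# Set the hold-down thumbscrew over a sample bottle

## Robot

A 6-joint arm with a two-finger parallel gripper is mounted at the origin on a cart in front of the work surface, level with it; the furniture and walls round the work are solid. World frame = base frame: x ahead of the robot, y to its left, z up, the work surface at z = 0. Lengths are in m, angles in degrees, forces in N, time in s.
With the tool pointing down it reaches from about 0.3 to 0.75 m from the base axis. Payload 8.5 kg.
Tool frame: the origin (TCP) lies midway between the tips of the shut fingers; the grasp point (between the pads) lies env.tcp_to_grasp behind it (env.tcp_to_grasp is the distance from the TCP to the grasp point, in m); z points along the fingers, y is the line along which they close (so a half turn about z gives the same grasp; the last joint's range is limited). The gripper opens to 85 mm and grips with 20 to 120 N. Pads are 22 mm wide; open, the fingers measure 114 mm over their backs; the gripper's body (76 mm by 85 mm) begins 54 mm behind the grasp point. The pads swing forward as they close: fully open they stand 13 mm farther back than shut.
Start: joints at [-75.762, 21.807, 74.336, -0, 83.858, -12.336], TCP at [0.246, -0.492, 0.231] pointing down, gripper open.
Joint ranges: [-178.18, 178.18], [-50.72, 133.34], [12.68, 142.11], [-81.47, 261.47], [9.98, 163.14], [-165.26, 165.26]. Speed limits (degrees/s): [136.94, 136.94, 180, 180, 180, 180].

## Interface

Orientations are given as a 3x3 rotation matrix whose columns are the frame's x, y, z axes.
In Python, from rig import observe, optics, job, env gives the robot as it stands. The module is installed in compiled form; this text tells all that it offers.
- The arm moves only by the shell command python3 -m jog 'ROWS' [FORCE]. ROWS is JSON, a list of rows, each a list of 7 numbers: the turn, a rotation vector about the tool's x, y, z in rad, then the shift along the tool's x, y, z in m, then the opening in per cent of the stroke, from 0 (shut) to 100 (fully open). A call has 1 to 10 rows; each row shifts and turns the commanded pose from where the row before left it, along the tool's axes as they then stand; what a row does not reach is not made up. A row lasts 1/8 s, in which the tool goes at most 62.5 mm and 10.7 degrees, less where a joint would pass 70% of its speed; a pose out of reach is approached as far as the arm can. A call is refused whole if a number of a shift passes 0.0625 or a number of a turn 0.188, either way. A call with a gripper value outside its range is refused whole. The fingers move at their own pace and stop on an object; FORCE is the grip in N (left out, the last holds). Time passes only in rows, so rows that do not move let the fingers close. It gives the time, the measured TCP pose, the force, the opening and the grip force at its end, in the units of the state.
- observe(): the state, without advancing time (a new reading comes with each control period).
- optics.get_image(name): name is "side" or "top"; returns a dict with "pixels" (400x640x3 uint8, red, green, blue), "mtx" (3x3 intrinsics, pixels), "rvec" (rotation vector, rad) and "tvec" (3), from world to camera coordinates, as OpenCV has them. Camera axes: x right, y down, z forward; pixel columns grow to the right and rows downward; lengths in m; the calibration is good to about 2 mm. A picture is of the moment at which its call begins. There is no depth.
- job.close_job(): hands the job in; it is judged then, once.
The state is a dict: "time_s": time; "q": joint angles; "qvel": joint speeds; "joint_efforts": joint torques, N m; "position": TCP position; "tool_rot": TCP orientation; "ft_force": force on the tool from outside, world axes, zero at the start; "wrist_torque": the same for the moment, N m; "grip_width": finger opening in m; "gripper_force": force on a finger pad.
Only numpy, scipy, OpenCV 4.12 (cv2) and the standard library are available. Lean on these libraries where they do the work, as an engineer would, in place of code of your own. Each camera call takes 0.05 s, during which the arm holds its last target. There are 200 camera calls.

## Task

Turn the red winged thumbscrew of the hold-down stand clockwise (seen from above) until its black pad bottoms on the bottle's cap and is snug, finger-tight, without crushing the glass; then back it off a quarter turn and let go, so that the bottle is kept in but carries no load. Leave the marker, the spare bottle and the cup standing where they are.

Things in the scene. Friction and masses are not known exactly. Their poses are not given: they have to be found in the camera images.
- stand: hold-down stand, fixed to the bench: base plate 96 x 128 x 10 mm, two posts 100 mm apart along its y axis, joined by a cross beam 26 x 122 mm whose top is 143 mm above the bench. Origin at the centre of the underside, z up. Half a radian to three radians of clockwise turning bring the pad down to the cap, different each time
- wing (a point): centre of the thumbscrew's grip, on its upright axis, 174 mm above the bench: a red bar 46 mm long (this point's x axis), 11 mm thick (y), 26 mm high, white mark on its +x end; 14 mm between bar and beam, with a 20 mm wide collar in the middle. Turns about z, stays at its height and where it is left. Drags with about 0.05 N m while it moves, near nothing at rest
- pad_face (a point): centre of the underside of the black pad, 26 mm wide. Turning the thumbscrew clockwise seen from above drives it straight down, 10 mm a full turn, so 2.5 mm a quarter turn; the pad does not turn
- cap_top (a point): centre of the top of the white cap of the held bottle (57 mm wide, 101 mm tall, fast in the stand on a cushion of differing thickness). With the pad on it the screw's torque at rest climbs by 0.0016 N m for each newton on the cap, about 0.7 N m a radian. Snug: 25 N or more (0.04 N m; aim for 0.10). Over 200 N (0.32 N m) crushes it
- marker_mid (a point): centre of a green marker standing upright, 23 mm wide, 112 mm tall; bystander
- spare_mid (a point): centre of a spare bottle with a dark blue cap, 45 mm wide, 95 mm tall; bystander
- cup_mid (a point): centre of a small clear cup, 67 mm wide, 60 mm tall; bystander
Not all that is in view belongs to the job. What is shaped like the stand but green is not meant.

How it is judged:
By the outcome, as a careful person would: the job done as asked, in the order asked, and still so for the second after the job is handed in, with the robot touching nothing.
It also fails if it takes over 67 s, if anything falls off the work surface, if the arm or the gripper's body presses on something with over 40 N, if the wrist force passes 120 N, or if a joint passes its speed limit or range.

## Working session

There is one attempt and no reset: what is moved stays moved. The work goes in short steps, Python scripts to look and compute and a shell command to move; the robot and the scene stay as the last step left them, time stands still between calls to the robot, and variables do not carry over. Pictures are saved under pics/ and viewed, at most 10 in all, crops included, and the job is handed in when it is done.

```bash
mkdir -p pics
python3 - <<'E'
from rig import observe, optics, env
import cv2
for n in ("side","top"):
    im=optics.get_image(n); cv2.imwrite(f"pics/{n}0.png",im["pixels"][:,:,::-1])
    R=cv2.Rodrigues(im["rvec"])[0]; print(n,(-R.T@im["tvec"].ravel()).round(3),R[2].round(2),im["mtx"][0,0])
s=observe(); print(env.tcp_to_grasp,{k:s[k] for k in("time_s","position","tool_rot","ft_force","wrist_torque","grip_width")})
E
```

```text
side [0.137 0.917 0.792] [ 0.35 -0.72 -0.6 ] 447.46242726651656
top [0.395 0.141 1.351] [ 0.1   0.02 -1.  ] 452.1356338938563
0.0187 {'time_s': 0.1, 'position': array([ 0.24596769, -0.49164361,  0.23078124]), 'tool_rot': array([[ 8.94351030e-01,  4.47365751e-01, -3.44514199e-04],
       [ 4.47365817e-01, -8.94350208e-01,  1.23723254e-03],
       [ 2.45379119e-04, -1.26064407e-03, -9.99999175e-01]]), 'ft_force': array([-0.28918578, -0.59999816, -0.39901   ]), 'wrist_torque': array([ 0.00754222, -0.01474089,  0.01190777]), 'grip_width': 0.08551531956223903}
```

View pics/side0.png

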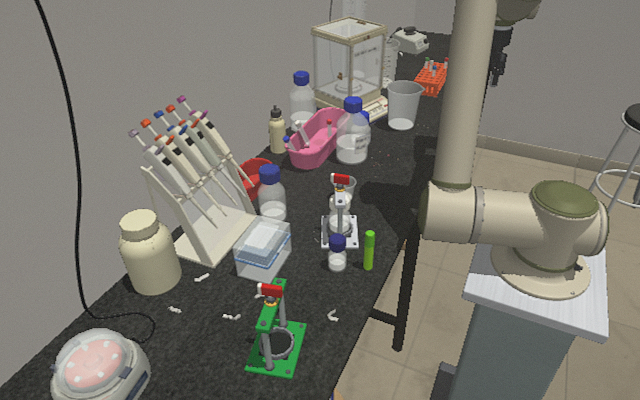

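View pics/top0.png

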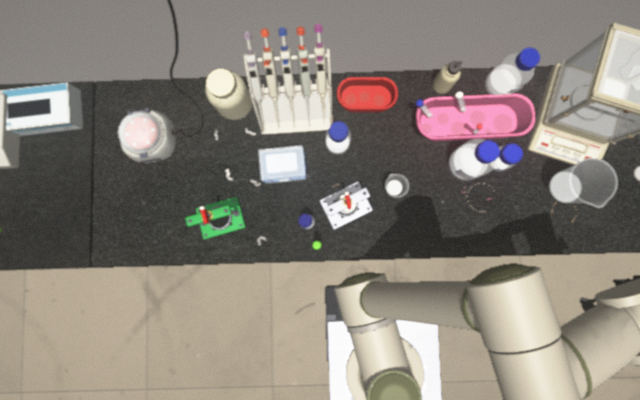

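The stand is grey-white, with its red wing at (348,202) in the top view and (341,180) in the side view. The green decoy is at (215,217). Near the stand are the spare bottle at (307,221), the marker at (317,245) and the cup at (397,186), all top-view pixels.

```bash
cat > h.py <<'E'
import cv2, numpy as np
from rig import observe, optics
def cam(n):
    im=optics.get_image(n); R=cv2.Rodrigues(im["rvec"])[0]; return im["pixels"],im["mtx"],R,im["tvec"].ravel()
def ray(c,uv):
    _,K,R,t=c; d=R.T@np.linalg.solve(K,[uv[0],uv[1],1]); return -R.T@t,d/np.linalg.norm(d)
def onz(c,uv,z):
    o,d=ray(c,uv); return o+d*(z-o[2])/d[2]
def cross(c1,u1,c2,u2):
    o1,d1=ray(c1,u1);o2,d2=ray(c2,u2)
    s=np.linalg.lstsq(np.c_[d1,-d2],o2-o1,rcond=None)[0]
    a,b=o1+s[0]*d1,o2+s[1]*d2; return (a+b)/2,np.linalg.norm(a-b)
def blob(c,box,f):
    x0,y0,x1,y1=box; m=np.zeros(c[0].shape[:2],np.uint8)
    hsv=cv2.cvtColor(c[0],cv2.COLOR_RGB2HSV); m[y0:y1,x0:x1]=(f(hsv)*255).astype(np.uint8)[y0:y1,x0:x1]
    p=np.argwhere(m)[:,::-1].astype(np.float32); return p
red=lambda h:((h[...,0]<8)|(h[...,0]>172))&(h[...,1]>130)&(h[...,2]>80)
green=lambda h:(h[...,0]>35)&(h[...,0]<75)&(h[...,1]>130)
blue=lambda h:(h[...,0]>105)&(h[...,0]<130)&(h[...,1]>100)
E
python3 - <<'E'
from h import *
T=cam("top");S=cam("side")
for nm,f,bt,bs,z in(("wing",red,(330,185,370,220),(325,168,360,192),.187),("marker",green,(308,236,326,254),(355,225,385,275),.112),("spare",blue,(294,208,320,234),(325,228,350,255),.095)):
    p=blob(T,bt,f);q=blob(S,bs,f)
    rt=cv2.minAreaRect(p);rs=cv2.minAreaRect(q)
    print(nm,len(p),rt,len(q),rs,"plane",onz(T,rt[0],z).round(4),"tri",cross(T,rt[0],S,rs[0]))
    if nm=="wing":
        W=np.array([onz(T,u,.187)[:2] for u in cv2.boxPoints(rt)]);print(W.round(4))
print("cup",onz(T,(398,185),.06))
a=cv2.resize(T[0][160:260,280:420],None,fx=5,fy=5,interpolation=2)
b=cv2.resize(S[0][165:285,300:400],None,fx=5,fy=5,interpolation=2)[:500]
cv2.imwrite("pics/t1.png",a[:,:,::-1]);cv2.imwrite("pics/s1.png",b[:,:,::-1])
E
```

```text
wing 42 ((348.0, 201.5), (11.0, 4.0), 90.0) 145 ((341.0099792480469, 178.42999267578125), (15.132085800170898, 9.616652488708496), 8.130102157592773) plane [0.483  0.0956 0.187 ] tri (array([0.48426541, 0.09527368, 0.17565594]), np.float64(0.0008852470431217069))
[[0.4974 0.1002]
 [0.4971 0.0899]
 [0.4686 0.0909]
 [0.469  0.1012]]
marker 62 ((317.0, 245.0), (8.0, 8.0), 0.0) 368 ((368.75494384765625, 249.54872131347656), (9.753912925720215, 39.305381774902344), 3.6913864612579346) plane [0.3725 0.181  0.112 ] tri (array([0.37268363, 0.1830745 , 0.05986277]), np.float64(0.0023658983029242317))
spare 131 ((305.0, 220.0), (12.0, 12.0), 90.0) 229 ((337.0, 243.0), (18.0, 16.0), 90.0) plane [0.4421 0.213  0.095 ] tri (array([0.44239735, 0.21375184, 0.07982692]), np.float64(0.0005546215759497356))
cup [ 0.53561627 -0.05403752  0.06      ]
```

View pics/t1.png

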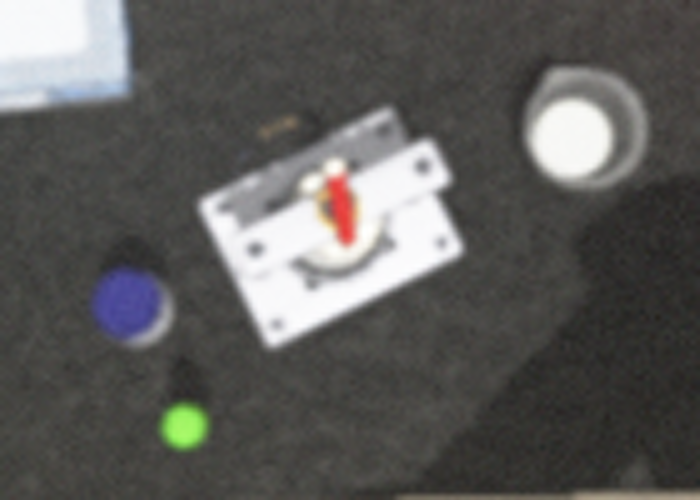

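View pics/s1.png

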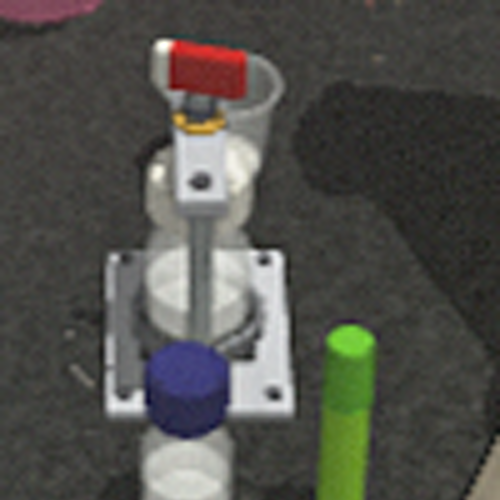

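The white mark is on the wing's far end (towards world +x). The bar runs in the top image from about (349.6,209) to (346.4,191.6). The stand and bystanders agree with their given sizes and heights. Next I'll start the move towards the stand and refine the wing.

```bash
python3 - <<'E'
from h import *
T=cam("top");S=cam("side")
# wing incl. white mark: centre & direction from redness-weighted PCA
x0,y0,x1,y1=335,186,362,216
a=T[0][y0:y1,x0:x1].astype(float); w=np.clip(a[...,0]-a[...,1:].max(2)-40,0,None)
yy,xx=np.mgrid[y0:y1,x0:x1]; c=np.array([(xx*w).sum(),(yy*w).sum()])/w.sum()
C=np.cov(np.c_[xx.ravel(),yy.ravel()].T,aweights=w.ravel()); v=np.linalg.eigh(C)[1][:,1]; v*=-np.sign(v[1])
P,Q=onz(T,c-6*v,.187),onz(T,c+6*v,.187); d=(Q-P)/np.linalg.norm(Q-P)
print("redc",c,v,"yaw",np.degrees(np.arctan2(d[1],d[0])),onz(T,c,.187))
A,B=onz(T,(349.6,209),.187),onz(T,(346.4,191.6),.187);print("ends",A,B,np.linalg.norm(A-B),(A+B)/2,np.degrees(np.arctan2(*(B-A)[[1,0]])))
print("tri",cross(T,(348,200.2),S,(340,178.6)))
E
python3 -m jog '[[0,0,0,0.04,-0.035,0,100],[0,0,0,0.04,-0.035,0,100],[0,0,0,0.04,-0.035,0,100],[0,0,0,0.04,-0.035,0,100],[0,0,0,0.04,-0.035,0,100],[0,0,0,0.04,-0.035,0,100],[0,0,0,0.04,-0.035,0,100],[0,0,0,0.04,-0.035,0,100],[0,0,0,0.04,-0.035,0,100],[0,0,0,0,0,0,100]]' 40
```

```text
redc [347.91799544 201.29157175] [-0.18312649 -0.98308936] yaw 8.562433595974818 [0.4835377 0.0957527 0.187    ]
ends [0.46351745 0.09210847 0.187     ] [0.50875865 0.09881191 0.187     ] 0.045735131793734896 [0.48613805 0.09546019 0.187     ] 8.428262135489058
tri (array([0.4874393 , 0.09496902, 0.17409452]), np.float64(0.0001563982281551876))
time_s: 1.55
position: [0.4276, -0.0464, 0.2314]
tool_rot: [[0.892, 0.452, 0.0], [0.452, -0.892, 0.0], [0.0, -0.0, -1.0]]
ft_force: [-0.8, -0.9, -0.1]
grip_width: 0.0853
gripper_force: 0.0
```

```bash
python3 -m jog '[[0,0,0,0.029,-0.025,0,100],[0,0,0,0.029,-0.025,0,100],[0,0,0,0.029,-0.025,0,100],[0,0,0,0.029,-0.025,0,100],[0,0,-0.18,0,0,0,100],[0,0,-0.18,0,0,0,100],[0,0,-0.18,0,0,0,100],[0,0,-0.18,0,0,0,100],[0,0,-0.18,0,0,0,100],[0,0,-0.18,0,0,0,100]]' >/dev/null
python3 -m jog '[[0,0,-0.18,0,0,0,100],[0,0,-0.18,0,0,0,100],[0,0,-0.18,0,0,0,100],[0,0,-0.18,0,0,0,100],[0,0,-0.18,0,0,0,100],[0,0,-0.18,0,0,0,100],[0,0,-0.18,0,0,0,100],[0,0,-0.18,0,0,0,100],[0,0,-0.18,0,0,0,100],[0,0,0,0,0,0,100]]'
python3 -c "
from h import *
s=observe();r=s['tool_rot'];print(s['q'],np.degrees(np.arctan2(r[1,0],r[0,0])),s['wrist_torque'])"
```

```text
time_s: 4.05
position: [0.4862, 0.0912, 0.2313]
tool_rot: [[-1.0, -0.019, -0.0], [-0.019, 1.0, -0.0], [0.0, -0.0, -1.0]]
ft_force: [0.3, 0.5, 0.5]
grip_width: 0.0855
gripper_force: 0.0
[-3.10986532e+00  1.62540567e+01  8.28046524e+01 -1.22000724e-02
  8.09490674e+01 -9.42177325e+01] -178.89021363328953 [-0.04616453  0.02727381 -0.00809726]
```

```bash
python3 -m jog '[[0,0,0,-0.0007,0.0041,0,100],[0,0,-0.129,0,0,0,100],[0,0,0,0,0,0.036,100],[0,0,0,0,0,0.036,100],[0,0,0,0,0,0,50],[0,0,0,0,0,0,50],[0,0,0,0,0,0,50]]' 30
python3 - <<'E'
from h import *
T=cam("top");S=cam("side")
a=cv2.resize(T[0][160:240,300:400],None,fx=4,fy=5,interpolation=2);b=cv2.resize(S[0][130:230,290:390],None,fx=4,fy=4,interpolation=2)
cv2.imwrite("pics/g1.png",np.hstack([a,b])[:,:,::-1])
s=observe();print(s["position"],s["wrist_torque"],s["ft_force"])
E
```

```text
time_s: 4.92
position: [0.4874, 0.0963, 0.1607]
tool_rot: [[-0.989, -0.15, 0.003], [-0.15, 0.989, -0.0], [-0.003, -0.001, -1.0]]
ft_force: [-0.8, -0.7, 0.1]
grip_width: 0.0429
gripper_force: 0.0
[0.48708777 0.09635138 0.16030103] [ 0.02013697 -0.03190389  0.00483696] [-0.09295646 -0.29329482  0.90793491]
```

View pics/g1.png

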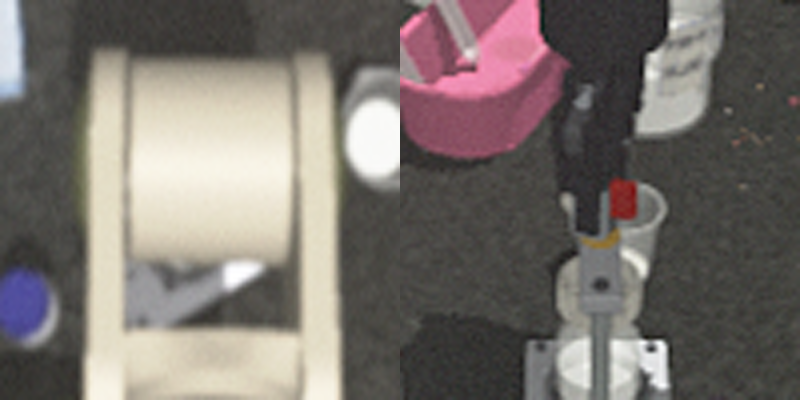

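In the side view the near finger covers the middle of the bar. The white mark shows on its left (~x 567) and red on its right (~x 622), so the fingers straddle it. I'll close them now.

```bash
cat > t.py <<'E'
from h import *; import sys
s=observe();r=s["tool_rot"];m=s["wrist_torque"]
print("t%.2f"%s["time_s"],"yaw%.2f"%np.degrees(np.arctan2(r[1,0],r[0,0])),s["position"].round(4),"F",s["ft_force"].round(1),"M",m.round(4),"w%.4f"%s["grip_width"],"q6 %.1f"%s["q"][5])
if len(sys.argv)>1 and (abs(m[2])>float(sys.argv[1]) or np.linalg.norm(s["ft_force"])>15): sys.exit(1)
E
python3 -m jog '[[0,0,0,0,0,0,0],[0,0,0,0,0,0,0],[0,0,0,0,0,0,0],[0,0,0,0,0,0,0],[0,0,0,0,0,0,0],[0,0,0,0,0,0,0]]' 30; python3 t.py;python3 -m jog '[[0,0,0,0,0,0,0]]' >/dev/null;python3 t.py
python3 -m jog '[[0,0,0.08,0,0,0,0],[0,0,0,0,0,0,0],[0,0,0,0,0,0,0]]' >/dev/null;python3 t.py;python3 -m jog '[[0,0,0,0,0,0,0]]' >/dev/null;python3 t.py
```

```text
time_s: 5.78
position: [0.487, 0.095, 0.1598]
tool_rot: [[-0.989, -0.15, 0.001], [-0.15, 0.989, -0.003], [-0.0, -0.003, -1.0]]
ft_force: [-1.5, -8.5, 2.8]
grip_width: 0.0102
gripper_force: 35.1
t5.78 yaw-171.35 [0.487  0.095  0.1598] F [-1.5 -8.5  2.8] M [-1.1501  0.0931  0.0418] w0.0102 q6 -101.2
t5.90 yaw-171.36 [0.487  0.095  0.1598] F [-1.  -8.9  2.8] M [-1.1539  0.1318  0.0512] w0.0103 q6 -101.2
t6.28 yaw-175.95 [0.487  0.0951 0.1598] F [-1.4 -7.9  3.5] M [-1.0671  0.1487 -0.0583] w0.0104 q6 -96.6
t6.40 yaw-175.95 [0.487  0.0951 0.1598] F [-0.8 -8.   2.8] M [-1.0414  0.1699 -0.0666] w0.0104 q6 -96.6
```

```bash
python3 -m jog '[[0,0,0,0,-0.0012,0,0],[0,0,0,0,0,0,0],[0,0,0,0,0,0,0]]' >/dev/null;python3 t.py
python3 -m jog '[[0,0,0.08,0,0,0,0],[0,0,0,0,0,0,0],[0,0,0,0,0,0,0]]' >/dev/null;python3 t.py;python3 -m jog '[[0,0,0.08,0,0,0,0],[0,0,0,0,0,0,0],[0,0,0,0,0,0,0]]' >/dev/null;python3 t.py
```

```text
t6.78 yaw-175.92 [0.487  0.095  0.1598] F [-1.6 -3.   5.6] M [-0.2704  0.1984 -0.0344] w0.0104 q6 -96.7
t7.15 yaw179.50 [0.487  0.0951 0.1598] F [-1.9 -1.2  6.3] M [-0.1758  0.1723 -0.1092] w0.0102 q6 -92.1
t7.53 yaw174.91 [0.487  0.0951 0.1597] F [-1.8 -1.5  5.6] M [-0.1212  0.1075 -0.0483] w0.0105 q6 -87.6
```

```bash
cat > t.py <<'E'
from h import *; import sys
L=[]
for i in range(6): optics.get_image("top"); s=observe(); L.append(np.r_[s["ft_force"],s["wrist_torque"]])
r=s["tool_rot"];m=np.mean(L,0)
print("t%.2f"%s["time_s"],"yaw%.2f"%np.degrees(np.arctan2(r[1,0],r[0,0])),s["position"].round(4),"F",m[:3].round(1),"M",m[3:].round(4),"sd",np.std(L,0)[5].round(4),"w%.4f"%s["grip_width"],"q6 %.1f"%s["q"][5],"e6 %.3f"%s["joint_efforts"][5])
if len(sys.argv)>1 and abs(m[5])>float(sys.argv[1]): sys.exit(1)
E
python3 t.py
python3 -m jog '[[0,0,0.1,0,0,0,0],[0,0,0,0,0,0,0],[0,0,0,0,0,0,0]]' >/dev/null;python3 t.py
```

```text
t7.83 yaw174.92 [0.487  0.0952 0.1598] F [-0.9 -1.4  5.5] M [-0.109   0.1714 -0.072 ] sd 0.0327 w0.0106 q6 -87.6 e6 -0.056
t8.50 yaw169.19 [0.487  0.0953 0.1598] F [-0.7 -1.2  5.2] M [ 0.0002  0.1114 -0.0501] sd 0.0381 w0.0103 q6 -81.8 e6 -0.055
```

```bash
sed -i 's/abs(m\[5\])>/abs(m[5]+0.06)>/' t.py
python3 -m jog '[[0,0,0.15,0,0,0,0],[0,0,0,0,0,0,0],[0,0,0,0,0,0,0]]' >/dev/null;python3 t.py 0.05 &&
python3 -m jog '[[0,0,0.15,0,0,0,0],[0,0,0,0,0,0,0],[0,0,0,0,0,0,0]]' >/dev/null&&python3 t.py 0.05 &&
python3 -m jog '[[0,0,0.15,0,0,0,0],[0,0,0,0,0,0,0],[0,0,0,0,0,0,0]]' >/dev/null&&python3 t.py 0.05 &&
python3 -m jog '[[0,0,0.15,0,0,0,0],[0,0,0,0,0,0,0],[0,0,0,0,0,0,0]]' >/dev/null&&python3 t.py 0.05
```

```text
t9.18 yaw160.59 [0.4871 0.0954 0.1598] F [-0.6  0.3  5.2] M [ 0.1334  0.0467 -0.0569] sd 0.0165 w0.0109 q6 -73.2 e6 -0.054
t9.85 yaw152.15 [0.4872 0.0955 0.1597] F [-0.1  1.6  5.5] M [ 0.3531 -0.0765 -0.0753] sd 0.0182 w0.0107 q6 -64.8 e6 -0.052
t10.53 yaw143.65 [0.4872 0.0957 0.1597] F [0.7 2.5 5.4] M [ 0.5163 -0.1913  0.0429] sd 0.0232 w0.0105 q6 -56.3 e6 0.037
```

Contact seems to begin here: joint 6 effort, which is much less noisy, jumped from −0.052 to +0.037. I'll go on in small steps.

```bash
python3 -m jog '[[0,0,0,0,0,0,0],[0,0,0,0,0,0,0]]' >/dev/null;python3 t.py; python3 -m jog '[[0,0,0.04,0,0,0,0],[0,0,0,0,0,0,0],[0,0,0,0,0,0,0]]' >/dev/null;python3 t.py
python3 - <<'E'
from h import *
S=cam("side");b=cv2.resize(S[0][150:230,300:380],None,fx=7,fy=7,interpolation=2)
cv2.imwrite("pics/p1.png",b[:,:,::-1])
E
```

```text
t11.07 yaw143.65 [0.4872 0.0957 0.1597] F [0.8 2.8 5.5] M [ 0.5191 -0.1838  0.0575] sd 0.0201 w0.0104 q6 -56.3 e6 0.037
t11.75 yaw141.36 [0.4873 0.0957 0.1597] F [0.7 2.8 5.4] M [ 0.5571 -0.2236  0.0829] sd 0.0148 w0.0105 q6 -54.0 e6 0.086
```

View pics/p1.png

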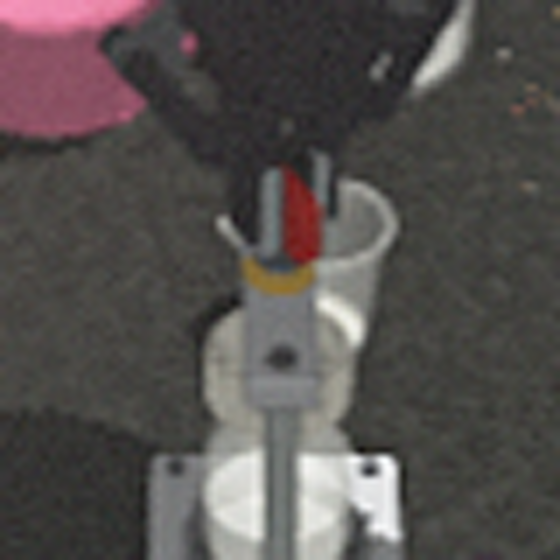

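The side view shows the fingers still holding the wing; the beam hides the pad. Both torque signals keep climbing with the turn, so one more small step will make it clearly snug.

```bash
python3 -m jog '[[0,0,0.03,0,0,0,0],[0,0,0,0,0,0,0],[0,0,0,0,0,0,0]]' >/dev/null;python3 t.py
```

```text
t12.47 yaw139.65 [0.4873 0.0957 0.1597] F [0.5 3.4 5.3] M [ 0.5787 -0.2382  0.1249] sd 0.0423 w0.0104 q6 -52.3 e6 0.123
```

```bash
python3 -m jog '[[0,0,-0.157,0,0,0,0],[0,0,-0.157,0,0,0,0],[0,0,-0.157,0,0,0,0],[0,0,-0.157,0,0,0,0],[0,0,-0.157,0,0,0,0],[0,0,-0.157,0,0,0,0],[0,0,-0.157,0,0,0,0],[0,0,-0.157,0,0,0,0],[0,0,-0.157,0,0,0,0],[0,0,0,0,0,0,0]]' >/dev/null
python3 -m jog '[[0,0,-0.157,0,0,0,0],[0,0,0,0,0,0,0],[0,0,0,0,0,0,0]]' >/dev/null;python3 t.py
```

```text
t14.40 yaw-130.43 [0.4873 0.0942 0.1597] F [ 0.3 -6.   5.8] M [-0.7687  0.0195  0.0601] sd 0.0435 w0.0103 q6 -142.2 e6 0.041
```

```bash
python3 -m jog '[[0,0,0,0.0006,-0.0005,0,0],[0,0,0,0,0,0,0],[0,0,0,0,0,0,60],[0,0,0,0,0,0,60],[0,0,0,0,0,0,60],[0,0,0,0,0,0,60],[0,0,0,0,0,-0.02,60],[0,0,0,0,0,-0.05,60],[0,0,0,0,0,-0.05,60],[0,0,0,0,0,0,60]]'
python3 -m jog '[[0,0,0,0.04,-0.04,0,60],[0,0,0,0.04,-0.04,0,60],[0,0,0,0.04,-0.04,0,60],[0,0,0,0.04,-0.04,0,60],[0,0,0,0.04,-0.04,0,60],[0,0,0,0.04,-0.04,0,60],[0,0,0,0,0,0,60]]'
python3 - <<'E'
from h import *
T=cam("top");S=cam("side")
a=cv2.resize(T[0][160:260,290:415],None,fx=3.2,fy=4,interpolation=2);b=cv2.resize(S[0][150:275,300:400],None,fx=4,fy=3.2,interpolation=2)
cv2.imwrite("pics/e1.png",np.hstack([a,b])[:,:,::-1])
E
```

```text
time_s: 15.65
position: [0.4879, 0.0944, 0.2827]
tool_rot: [[-0.651, -0.759, 0.007], [-0.759, 0.651, -0.0], [-0.005, -0.006, -1.0]]
ft_force: [-1.2, 0.5, 0.0]
grip_width: 0.0512
gripper_force: 0.0
time_s: 16.52
position: [0.5364, -0.1957, 0.2766]
tool_rot: [[-0.716, -0.697, -0.02], [-0.697, 0.717, -0.032], [0.036, -0.009, -0.999]]
ft_force: [-0.1, 0.7, -0.7]
grip_width: 0.0512
gripper_force: 0.0
```

View pics/e1.png

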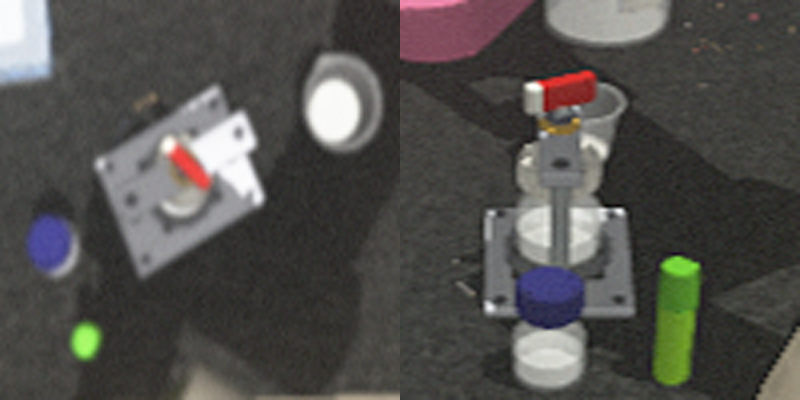

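The wing now stands at about 50° yaw (white end at (165,143), red end at (212,188) in the crop), as the quarter-turn back-off should leave it. The marker, spare bottle and cup are still standing where they were, and the gripper is clear.

```bash
python3 -c "
from rig import job
print(job.close_job())"
```

```text
the job is handed in; nothing more can be done
None
```

I turned the thumbscrew clockwise until snug on the cap (about 0.12–0.18 N m, under the 0.32 N m crush limit), backed it off 90° and let go, leaving the bystanders standing where they were; the job is handed in at about 17 s, with no verdict returned.

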